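# Bring the test pad under the probe and lower the press

## Task

Slide the board carrier, keeping it flat on the press's base plate, until the ringed round pad on its board sits under the tip of the test probe. Then pull the press lever all the way down and leave it there, so that the probe rests on that pad; the probe must not come down anywhere else on the carrier, and everything else on the bench stays where it is.

Things in the scene. Friction and masses are not known exactly. Their poses are not given: they have to be found in the camera images.
- press: Fixed grey bench hand press, a C-frame on an aluminium base plate, its open front to the robot's left. Origin on the probe's vertical axis at bench level (plate underside); x from the open front to the column, y to the left seen from the front, z up. The plate spans x -240 to +180, y -190 to +190 mm, its top at z = 12. The column's foot (30 high, 130 mm wide) begins at x = +82.
- head (a point): Centre of the underside of the press's overhanging head, on the probe's axis, 100 mm above the bench. The head is a block 132 (x) by 110 (y) by 130 mm, its underside at z = 100 and top at z = 230. With the pad under the probe the carrier's handle is just before its front face (x = -66), where an upright gripper would hit the head. The ram, a 22 mm square bar, rises above its top to z = 290.
- probe: Sprung steel test probe under the ram, 6 mm thick, round end. Origin: lowest point of the tip, 56 mm above the bench with the lever at 0; it sinks 25 mm per rad of lever. The tip gives way upward up to 8 mm against a spring (1.2 N at first, then 0.6 N per mm): with the lever fully down on the pad it is pressed in 4 mm, 3.6 N.
- lever (a joint): Press lever on the right (press -y) of the head, rad. 0: up, 65 degrees above horizontal towards the front (press -x). Grows as the knob is pulled forward and down; its stop at 1.4 (15 degrees below horizontal) is fully down. Starts between 0 and 0.3. Stiff hinge (0.3 N m, some 3 N at the knob): stays where it is left. The ram follows it by rack and pinion.
- lever_knob (a point): Centre of the lever's black ball knob, 34 mm in diameter, on a 12 mm rod, 140 mm from the lever's axis. It moves in the vertical plane y = -85 mm of the press frame.
- lever_hub (a point): Point on the lever's axis (parallel to the press's y) in the knob's plane of motion: x = 0, y = -85, z = 175 mm in the press frame. Fixed to the press.
- carrier: Loose board carrier, about 0.45 kg, on the base plate: a grey plate 130 (x) by 100 (y) by 10 mm with a green circuit board on it (board top at z = 12, components up to z = 26) and a black slanting handle at its -x end, towards the front of the press. Origin at the centre of its underside, z up, x from the handle to the far end.
- pad (a point): Top centre of the round brass test pad, 16 mm in diameter, in a white printed ring with four ticks, on the carrier at x = -5, y = +14, z = 13.5 mm. The spot to bring under the probe.
- handle (a point): Grip point in the carrier's handle, a straight black bar 18 mm wide (along carrier y) and 14 thick that leans 40 degrees from vertical towards carrier -x, away from the board. The point is on its middle line at x = -86, y = 0, z = 44 mm of the carrier, 26 mm below its upper end, 44 mm along it above the carrier plate. Free for 35 mm on both sides.
- tape: Bystander: roll of black tape, 68 mm across, 19 high, lying on the far side of the base plate. Origin under its centre.
- capacitor: Bystander: upright can capacitor, 48 mm across, 83 high, on the base plate beside the column. Origin under its centre.
- screwdriver: Bystander: screwdriver 170 mm long lying along the near edge of the base plate.
- meter: Bystander: handheld meter 165 by 80 by 45 mm lying on the bench to the right.
- screwbin: Bystander: open bin of screws 130 by 100 by 55 mm on the bench to the right.
- fan: Bystander: square cooling fan 120 by 120 by 39 mm lying on the bench to the left.
- heatsink: Bystander: finned aluminium heatsink 100 by 75 by 35 mm lying on the bench to the left.
Things that resemble listed ones, but are neither listed nor needed, are in the scene too. Leave any purple or red look-alike of the carrier alone.

How it is judged (in metres and radians):
On the way, in this order (a step that is already met when the one before it is completed fails the run):
1. the carrier lies still with its ringed pad under the probe tip, the lever still up (horizontal distance between pad and probe below 0.006 m and linear speed of carrier below 0.01 m/s and value of joint lever below 0.5 rad), for 0.2 s.
2. the lever is pulled all the way down and the probe presses on the pad (value of joint lever above 1.3 rad and contact force between probe and carrier above 1 N and horizontal distance between pad and probe below 0.006 m), for 0.2 s.
At the end, for the whole second after the job is handed in: The lever is down (joint above 1.3 rad) and the probe presses on the carrier (over 1 N) within 6 mm of the pad's centre; the carrier lies flat and still on the base plate (all of step 2 and angle between carrier's own z axis and vertical below 0.05 rad and z of carrier in the frame of press below 0.015 m and linear speed of carrier below 0.01 m/s); the robot touches nothing.
It fails at once if the carrier is lifted more than 12 mm off the plate or tipped over 10 degrees (z of carrier in the frame of press above 0.024 m or angle between carrier's own z axis and vertical above 0.175 rad).
It fails at once if the probe comes down on the carrier elsewhere than on the pad (contact force between probe and carrier above 1 N and horizontal distance between pad and probe above 0.008 m).
It fails at once if a bystander is moved more than 25 mm (distance of any of tape, capacitor, screwdriver, meter, screwbin, fan, heatsink from where it was at the start of the episode above 0.025 m).
It also fails if it takes over 61 s, if anything falls off the work surface, if the arm or the gripper's body presses on something with over 40 N, if the wrist force passes 120 N, or if a joint passes its speed limit or range.

## Robot

A 6-joint arm with a two-finger parallel gripper is mounted at the origin on the work surface. World frame = base frame: x ahead of the robot, y to its left, z up, the work surface at z = 0. Lengths are in m, angles in degrees, forces in N, time in s.
With the tool pointing down it reaches from about 0.4 to 0.825 m from the base axis. Payload 7 kg.
Tool frame: the origin (TCP) lies on the centre line of the jaws, within the pads' length; the fingertips stand 11 mm ahead of it and the grasp point (between the pads) lies 8 mm behind it; z points along the fingers, y is the direction in which the jaws open and shut (so a half turn about z gives the same grasp; the last joint's range is limited). The gripper opens to 88 mm and grips with 3 to 60 N. Pads are 19 mm wide; open, the fingers measure 130 mm over their backs; the gripper's body (78 mm by 193 mm) begins 47 mm behind the grasp point.
Start: joints at [83.371, 20.546, 0.682, 0, -70.136, -16.507], TCP at [0.265, 0.621, 0.238] pointing down, gripper open.
Joint ranges: [-176.03, 176.03], [-82.01, 121.73], [-58.28, 71.71], [-173.87, 95.51], [-174.79, -0.11], [-173.66, 173.66]. Speed limits (degrees/s): [136.94, 136.94, 172.46, 180, 180, 180].

## Interface

Orientations are given as [roll, pitch, yaw] about the fixed x, y, z axes, in that order (R = Rz(yaw) Ry(pitch) Rx(roll)).
In Python, from plant import ctrl, cams, order gives the robot as it stands.
- The arm moves only by the tool jog_arm, never from a script. Its argument "motion" is a list of rows, each an object with "offset": the shift along the tool's x, y, z in mm, a list of three; "roll": the turn about the tool's z in rad; "hand": the finger opening in mm, from 0 to 87.6. A call has 1 to 20 rows; each row is the pose to reach, as a shift and turn from the pose commanded when the call began, along the tool's axes at that moment; what a row does not reach only later rows make up. A row lasts 1/12 s, in which the tool goes at most 41.7 mm and 7.16 degrees, less where a joint would pass 70% of its speed; a pose out of reach is approached as far as the arm can. A call with a gripper value outside its range is refused whole. The fingers move at their own pace and stop on an object; the grip force is fixed at half the most. Time passes only in rows, so rows that repeat a pose let the fingers close. It gives the time, the measured TCP pose, the force and the opening at its end, in the units of the state.
- ctrl.get_obs(): the state, without advancing time (a new reading comes with each control period).
- cams.snapshot(name): name is "scene" or "side" or "wrist"; returns a dict with "img" (480x640x3 uint8, red, green, blue), "K" (3x3 intrinsics, pixels), "cam_to_world" (4x4, takes a point from camera to world coordinates); the wrist camera has in their place "T_tool_cam" (4x4, takes a point from camera to tool coordinates, whose origin is the TCP and whose axes are the flange's). Camera axes: x right, y down, z forward; pixel columns grow to the right and rows downward; lengths in m; the calibration is good to about 2 mm. A picture is of the moment at which its call begins: read the wrist's pose just before it. There is no depth.
- order.close_job(): hands the job in, once; it reports no verdict.
The state is a dict: "clock": time; "joint_pos": joint angles; "qvel": joint speeds; "tau": joint torques, N m; "tool_pos": TCP position; "orientation": TCP orientation; "force": force on the tool from outside, world axes, zero at the start; "moment": the same for the moment, N m; "opening": finger opening in m.
Only numpy, scipy, OpenCV 4.12 (cv2) and the standard library are available. Lean on these libraries where they do the work, as an engineer would, in place of code of your own. Each camera call takes 0.05 s, during which the arm holds its last target. There are 200 camera calls.

## Working session

There is one attempt and no reset: what is moved stays moved. The work goes in short steps, Python scripts to look and compute and a tool call to move; the robot and the scene stay as the last step left them, time stands still between calls to the robot, and variables do not carry over. Pictures are saved under pics/ and viewed, about 8 in all and at most 12, crops included, and the job is handed in when it is done.

Besides the shell and the picture viewer there is one more tool, called after "Request:" as a command line: name --argument value ..., lists and objects as JSON in quotes. jog_arm: Moves the arm, as the interface text tells. Its arguments: {"type":"object","properties":{"motion":{"type":"array"}},"required":["motion"]}

```bash
mkdir -p pics; ls; python3 - <<'E'
from plant import ctrl,cams,order
import cv2,numpy as np
print(ctrl.get_obs())
for n in("scene","side"):
    s=cams.snapshot(n); cv2.imwrite(f"pics/{n}0.png",s["img"][:,:,::-1]); print(n,s["K"].tolist(),s["cam_to_world"].round(4).tolist())
    np.savez(f"pics/{n}0.npz",K=s["K"],T=s["cam_to_world"])
E
```

```text
pics
{'clock': 0.0, 'joint_pos': array([ 8.33703220e+01,  2.05905823e+01,  6.35027099e-01, -2.02176354e-02,
       -7.01368681e+01, -1.65071933e+01]), 'qvel': array([ 0.03316136, -0.02851158,  0.02735194,  0.04644486, -0.00794026,
       -0.00014569]), 'tau': array([-2.69040044e-05, -5.82719100e+01,  2.93063825e+01,  6.99740812e+00,
        6.98815507e-03, -1.63716059e-04]), 'tool_pos': array([0.26506188, 0.62027042, 0.23664152]), 'orientation': array([ 1.79905985e+02, -8.04058577e-03, -2.31437494e+01]), 'force': array([-0.24297361, -0.12904503,  0.45993755]), 'moment': array([-0.0248489 , -0.00512834, -0.01570483]), 'opening': 0.08750676767939126}
scene [[587.4861952866149, 0.0, 306.80643157788006], [0.0, 587.4861952866149, 240.40494902060598], [0.0, 0.0, 1.0]] [[0.2019, 0.8228, -0.5313, 1.1886], [0.9794, -0.1714, 0.1067, -0.1685], [-0.0032, -0.5419, -0.8405, 1.3314], [0.0, 0.0, 0.0, 1.0]]
side [[440.1521994760477, 0.0, 324.81799199353213], [0.0, 440.1521994760477, 240.171432542271], [0.0, 0.0, 1.0]] [[0.6635, -0.4477, 0.5994, -0.1685], [-0.7477, -0.3702, 0.5512, -0.6573], [-0.0249, -0.8139, -0.5804, 0.8399], [0.0, 0.0, 0.0, 1.0]]
```

View pics/scene0.png

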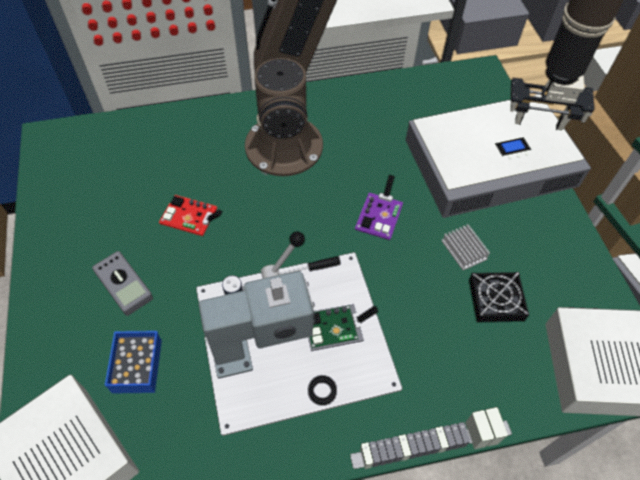

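View pics/side0.png

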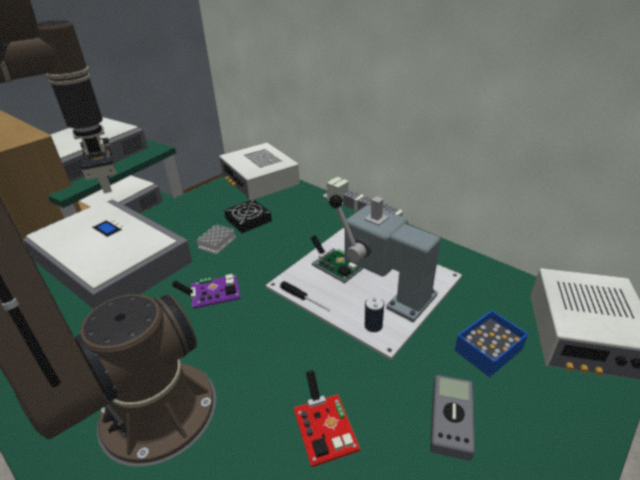

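The scene view shows the plate at corners (198,288), (352,255), (400,385) and (222,430). The carrier board is at (335,328), the pad at about (336,330), the handle at (368,313) and the knob at (297,240). The purple and red look-alikes are away from the plate.

```bash
cat > h.py <<'E'
import numpy as np,cv2
from scipy.optimize import least_squares
from scipy.spatial.transform import Rotation as R
def load(n):
    d=np.load(f"pics/{n}.npz"); return d["K"],d["T"]
def unproj(K,T,px,z):
    px=np.atleast_2d(np.asarray(px,float)); d=np.c_[px,np.ones(len(px))]@np.linalg.inv(K).T@T[:3,:3].T
    return T[:3,3]+d*((z-T[2,3])/d[:,2:])
def proj(K,T,P):
    c=(np.atleast_2d(P)-T[:3,3])@T[:3,:3]; u=c@K.T; return u[:,:2]/u[:,2:]
E
python3 - <<'E'
from h import *
for n in("scene0","side0"):
    K,T=load(n); im=cv2.imread(f"pics/{n}.png").astype(int)
    m=((im.min(2)>150)&(np.ptp(im,axis=2)<40)).astype(np.uint8)
    c,l,st,ce=cv2.connectedComponentsWithStats(m)
    seed=(300,400) if n=="scene0" else (345,305)
    lab=l[seed[1],seed[0]]; mm=(l==lab).astype(np.uint8)
    cs=max(cv2.findContours(mm,0,1)[0],key=cv2.contourArea)[:,0]
    W=unproj(K,T,cs,0.012)[:,:2].astype(np.float32)
    r=cv2.minAreaRect(W); print(n,st[lab],r,cv2.boxPoints(r).round(4).tolist())
im=cv2.imread("pics/scene0.png")[225:385,250:410]
im2=cv2.imread("pics/side0.png")[180:320,290:430]
cv2.imwrite("pics/crop.png",np.hstack([cv2.resize(im[:,:],(400,400),interpolation=2)*1,cv2.resize(im2,(400,400),interpolation=2)]))
E
```

```text
scene0 [  205   253   197   182 14400] ((0.6081603169441223, -0.08724339306354523), (0.3971455991268158, 0.42044252157211304), 2.4495038986206055) [[0.4007999897003174, 0.11429999768733978], [0.4187999963760376, -0.3057999908924103], [0.815500020980835, -0.2888000011444092], [0.7975999712944031, 0.13130000233650208]]
side0 [ 267  229  194  128 7154] ((0.6115230321884155, -0.08749359846115112), (0.3776600956916809, 0.41885802149772644), 2.554872989654541) [[0.41350001096725464, 0.11330000311136246], [0.43220001459121704, -0.3050999939441681], [0.809499979019165, -0.2883000075817108], [0.7907999753952026, 0.13009999692440033]]
```

View pics/crop.png

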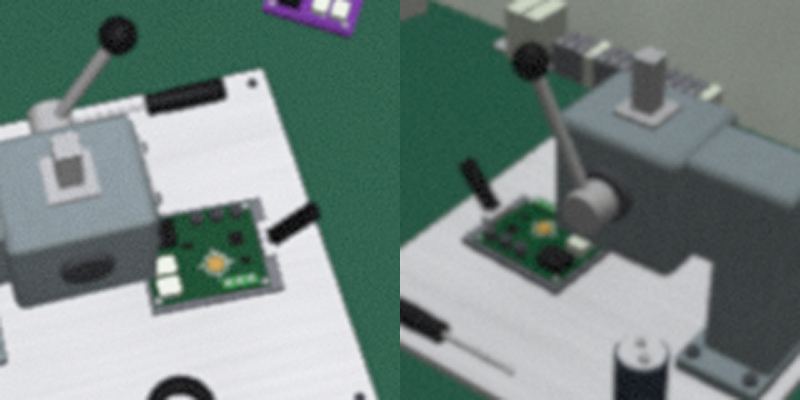

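```bash
cat >> h.py <<'E'
def pose2(x,y,yaw): return lambda P:(np.asarray(P)@R.from_euler('z',yaw).as_matrix().T)+[x,y,0]
E
python3 - <<'E'
from h import *
sc=lambda u,v:(250+u*.4,225+v*.4)
sd=lambda u,v:(290+(u-400)*.35,180+v*.35)
S=load("scene0");D=load("side0")
obs=[(S,sc(215,264),(-5,14,25.5)),(S,sc(282,291),(-65,50,22)),(S,sc(263,200),(-65,-50,22)),(S,sc(316,209),(-102.7,0,75.9)),
(D,sd(543,228),(-5,14,25.5)),(D,sd(464,238),(-65,-50,20)),(D,sd(555,291),(65,-50,14)),(D,sd(467,163),(-102.7,0,75.9))]
def res(p):
    f=pose2(*p); return np.concatenate([proj(*c,f(np.array([P])/1e3))[0]-o for c,o,P in obs])
r=least_squares(res,[.64,-.02,-1.5],loss='soft_l1'); x,y,w=r.x
print("carrier",r.x,np.degrees(w)); print(r.fun.reshape(-1,2).round(1).tolist())
f=pose2(*r.x); print("pad",f([[-.005,.014,.0255]]),"handle",f([[-.086,0,.056]]))
for c,o in((S,sc(215,264)),(D,sd(543,228))): print("padray",unproj(*c,o,.0255))
# knob triangulation
k=least_squares(lambda P:np.concatenate([proj(*S,P)[0]-sc(118,35),proj(*D,P)[0]-sd(531,61)]),[.5,-.05,.3]);print("knob",k.x,k.fun)
# press: ram top
g=pose2(.6128,-.1175,np.radians(-87.45))
print("knob in press",(k.x-[.6128,-.1175,0])@R.from_euler('z',-87.45,degrees=True).as_matrix())
def toc(p,c): return ((p[0]-250)/.4,(p[1]-225)/.4) if c is S else ((p[0]-290)/.35+400,(p[1]-180)/.35)
for P in [(0,0,290),(-66,55,230),(-66,-55,230),(-66,55,100),(-66,-55,100),(-240,190,12),(-240,-190,12),(0,-85,175)]:
    print(P,[np.round(toc(proj(*c,g(np.array([P])/1e3))[0],c)) for c in(S,D)])
E
```

```text
carrier [ 0.61590055  0.00941099 -1.60021751] -91.68570989552583
[[-0.1, -0.1], [0.7, -0.7], [-0.7, -1.3], [-0.3, 1.0], [0.8, -0.7], [-0.6, -1.1], [0.1, 0.9], [0.3, -2.0]]
pad [[0.63004157 0.01399699 0.0255    ]] handle [[0.6184304  0.09537377 0.056     ]]
padray [[0.63043657 0.01403806 0.0255    ]]
padray [[0.62579446 0.01363741 0.0255    ]]
knob [ 0.52831863 -0.05637585  0.29849556] [-0.04065     0.03901942 -0.05924315 -0.0266383 ]
knob in press [-0.0648223  -0.08167823  0.29849556]
(0, 0, 290) [array([ 64., 140.]), array([648.,  54.])]
(-66, 55, 230) [array([160., 214.]), array([619.,  64.])]
(-66, -55, 230) [array([128., 103.]), array([549., 115.])]
(-66, 55, 100) [array([159., 278.]), array([615., 176.])]
(-66, -55, 100) [array([129., 172.]), array([549., 230.])]
(-240, 190, 12) [array([378., 405.]), array([557., 131.])]
(-240, -190, 12) [array([259.,  65.]), array([328., 301.])]
(0, -85, 175) [array([ 50., 121.]), array([589., 207.])]
```

The two views agree to about 5 mm. I get knob radius 139.5 mm (given as 140), lever at about 0.05 rad, and pad at about x=-130, y=+20 in the press frame. The jog can't tilt the gripper, so the plan is:

1. Drag the carrier most of the way with an upright grip on the handle.
2. Push the handle's top edge from the front for the last stretch.

```bash
cat >> h.py <<'E'
def off(o,target,yaw=None):
    """offset mm in tool axes, roll rad, to reach world target"""
    Rt=R.from_euler('xyz',o["orientation"],degrees=True); d=Rt.inv().apply(np.asarray(target)-o["tool_pos"])*1e3
    return d.round(1).tolist(), None if yaw is None else round(float(np.radians(o["orientation"][2]-yaw)),4)
def wrist(name):
    from plant import ctrl,cams
    o=ctrl.get_obs(); s=cams.snapshot("wrist"); M=np.eye(4); M[:3,:3]=R.from_euler('xyz',o["orientation"],degrees=True).as_matrix(); M[:3,3]=o["tool_pos"]
    T=M@s["T_tool_cam"]; cv2.imwrite(f"pics/{name}.png",s["img"][:,:,::-1]); np.savez(f"pics/{name}.npz",K=s["K"],T=T); return o,s
E
python3 - <<'E'
from h import *
o,s=wrist("w0"); print(s["K"].round(1).tolist(),s["T_tool_cam"].round(3).tolist())
print(off(o,[.620,.140,.238],-87.45))
E
```

```text
[[337.9, 0.0, 318.6], [0.0, 337.9, 239.6], [0.0, 0.0, 1.0]] [[0.0, -0.957, -0.289, 0.079], [1.0, 0.0, 0.0, -0.0], [-0.0, -0.289, 0.957, -0.147], [0.0, 0.0, 0.0, 1.0]]
([515.2, 302.1, -0.8], 1.1223)
```

The wrist camera sits on the tool's +x side, so I'll use yaw ≈ 92.5° to keep it away from the head.

```bash
python3 - <<'E'
from h import *
from plant import ctrl
print(off(ctrl.get_obs(),[.618,.092,.238],92.5))
E
```

```text
([532.1, 347.2, -0.7], -2.0183)
```

Request:
jog_arm --motion '[{"offset": [133,87,0],"roll": -0.5,"hand": 70},{"offset": [266,174,0],"roll": -1.0,"hand": 70},{"offset": [399,260,0],"roll": -1.5,"hand": 70},{"offset": [532,347,0],"roll": -2.018,"hand": 70},{"offset": [532,347,0],"roll": -2.018,"hand": 70},{"offset": [532,347,0],"roll": -2.018,"hand": 70},{"offset": [532,347,0],"roll": -2.018,"hand": 70},{"offset": [532,347,0],"roll": -2.018,"hand": 70},{"offset": [532,347,0],"roll": -2.018,"hand": 70},{"offset": [532,347,0],"roll": -2.018,"hand": 70},{"offset": [532,347,0],"roll": -2.018,"hand": 70},{"offset": [532,347,0],"roll": -2.018,"hand": 70},{"offset": [532,347,0],"roll": -2.018,"hand": 70},{"offset": [532,347,0],"roll": -2.018,"hand": 70},{"offset": [532,347,0],"roll": -2.018,"hand": 70},{"offset": [532,347,0],"roll": -2.018,"hand": 70},{"offset": [532,347,0],"roll": -2.018,"hand": 70},{"offset": [532,347,0],"roll": -2.018,"hand": 70},{"offset": [532,347,0],"roll": -2.018,"hand": 70},{"offset": [532,347,0],"roll": -2.018,"hand": 70}]'

```text
clock: 1.82
tool_pos: [0.6177, 0.0932, 0.2374]
orientation: [-180.0, -0.0, 92.3]
force: [0.3, -0.3, -0.0]
opening: 0.0703
```

```bash
python3 - <<'E'
from h import *
o,s=wrist("w1"); print(o["clock"],o["tool_pos"],o["orientation"],o["joint_pos"],o["force"])
E
```

```text
1.8167 [0.61767306 0.0932019  0.2374169 ] [-1.79982487e+02 -6.19245335e-03  9.23040020e+01] [ 2.64540343e+01  1.58687375e+01 -6.03865500e+00 -1.38118351e-02
 -6.81060551e+01  1.55855120e+02] [ 0.3055321  -0.3169062  -0.02756584]
```

View pics/w1.png

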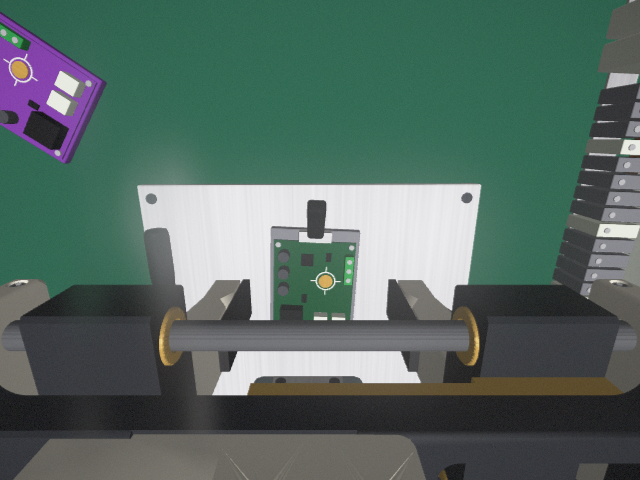

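The wrist view shows the plate's front corners at (139,185) and (480,185), the ringed pad at (325,281), the handle top at (317,205) and the carrier corners at (272,228) and (359,231).

```bash
python3 - <<'E'
from h import *
C=load("w1"); im=cv2.imread("pics/w1.png"); g=cv2.cvtColor(im,cv2.COLOR_BGR2GRAY)
# front edge of plate: subpixel by threshold crossing per column; left/right edges per row
hsv=cv2.cvtColor(im,cv2.COLOR_BGR2HSV); m=(hsv[...,1]<60).astype(np.uint8)
fr=[(u,170+np.argmax(m[170:220,u])) for u in range(160,460,4)]
lf=[(120+np.argmax(m[v,120:220]),v) for v in range(195,270,3)]
rt=[(520-np.argmax(m[v,520:420:-1]),v) for v in range(195,270,3)]
L=[]
for e in(fr,lf,rt):
    W=unproj(*C,e,.012)[:,:2].astype(np.float32); vx,vy,x,y=cv2.fitLine(W,cv2.DIST_HUBER,0,.001,.001).ravel(); L.append((np.array([x,y]),np.array([vx,vy])))
    print("edge angle",np.degrees(np.arctan2(vy,vx)),x,y)
def X(a,b): t=np.linalg.solve(np.c_[a[1],-b[1]],b[0]-a[0]); return a[0]+a[1]*t[0]
A=X(L[0],L[1]);B=X(L[0],L[2]); print("corners",A,B,np.linalg.norm(B-A))
d=(B-A)/np.linalg.norm(B-A); xp=np.array([d[1],-d[0]]); O=(A+B)/2+.240*xp; yaw=np.arctan2(xp[1],xp[0]); print("press",O,np.degrees(yaw))
b=im[265:300,305:345].astype(int); mk=(b[...,2]-b[...,0]>70).astype(np.uint8); n,l,st,ce=cv2.connectedComponentsWithStats(mk); i=1+np.argmax(st[1:,4]); pp=ce[i]+[305,265]
P=unproj(*C,pp,.0255)[0]; print("pad px",pp,st[i],P)
Rp=R.from_euler('z',yaw).as_matrix()
topress=lambda w:(np.asarray(w)-[*O,0])@Rp
print("pad press",topress(P))
c=unproj(*C,[(272,228),(359,231)],.022); print("carrier corners",c,np.linalg.norm(c[0]-c[1]),np.degrees(np.arctan2(*(c[1]-c[0])[1::-1])))
ht=unproj(*C,[(317,201)],.0714+.005); print("handle top",ht)
np.savez("press.npz",O=O,yaw=yaw)
for q in [(-66,55,100),(-66,-55,100),(-66,55,230),(-80,0,290),(0,0,56)]: print(q,proj(*C,(Rp@(np.array(q)/1e3)+[*O,0])).round())
E
```

```text
edge angle 2.587001 0.59845346 0.1225949
edge angle -88.52403 0.4179968 0.05651668
edge angle -87.34722 0.7971524 0.07613794
corners [0.41650605 0.11437408] [0.79458934 0.13145679] 0.37846902
press [ 0.6163804  -0.11683996] -87.412994
pad px [324.97014925 280.96268657] [ 14  10  13  13 134] [0.62849042 0.01374667 0.0255    ]
pad press [-0.12990694  0.01799188  0.0255    ]
carrier corners [[0.56698578 0.07345738 0.022     ]
 [0.66368049 0.07393582 0.022     ]] 0.09669589579342296 0.28349663719451174
handle top [[0.61562929 0.11551277 0.0764    ]]
(-66, 55, 100) [[363. 370.]]
(-66, -55, 100) [[253. 371.]]
(-66, 55, 230) [[389. 507.]]
(-80, 0, 290) [[294. 625.]]
(0, 0, 56) [[310. 393.]]
```

Measured in the press frame, the pad is at (-130, +18) mm and the carrier is yawed about -3° to the press. The plate width comes out at 378.5 mm (given as 380). Next I grasp near the handle top.

Request:
jog_arm --motion '[{"offset": [14,-1.5,0],"roll": 0.044,"hand": 60},{"offset": [14,-1.5,40],"roll": 0.044,"hand": 60},{"offset": [14,-1.5,80],"roll": 0.044,"hand": 60},{"offset": [14,-1.5,115],"roll": 0.044,"hand": 60},{"offset": [14,-1.5,140],"roll": 0.044,"hand": 60},{"offset": [14,-1.5,160],"roll": 0.044,"hand": 60},{"offset": [14,-1.5,170],"roll": 0.044,"hand": 60},{"offset": [14,-1.5,177],"roll": 0.044,"hand": 60},{"offset": [14,-1.5,177],"roll": 0.044,"hand": 60},{"offset": [14,-1.5,177],"roll": 0.044,"hand": 60}]'

```text
clock: 2.7
tool_pos: [0.6166, 0.1072, 0.0616]
orientation: [179.9, -0.0, 90.0]
force: [-0.2, 0.1, 1.0]
opening: 0.06
```

```bash
python3 - <<'E'
from h import *
o,s=wrist("w2"); print(o["clock"],o["tool_pos"],o["orientation"],o["force"])
E
```

```text
2.7 [0.61656221 0.10716274 0.06157876] [ 1.79925910e+02 -2.14240075e-02  8.99839353e+01] [-0.21325202  0.1032976   0.96138438]
```

View pics/w2.png

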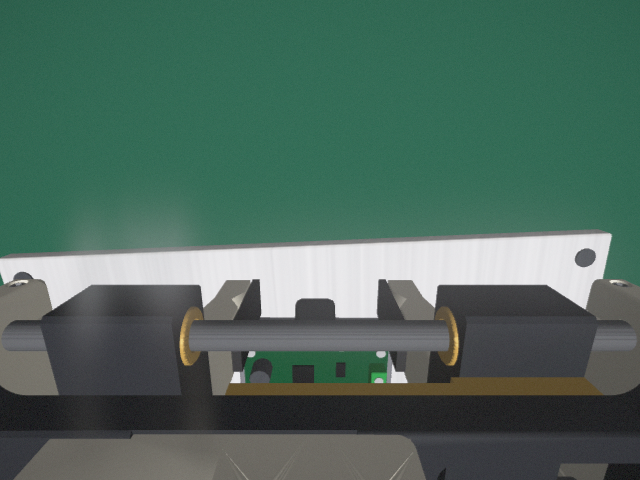

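The handle (u 295–335) is centred between the fingers (260–378). Closing now.

Request:
jog_arm --motion '[{"offset": [0,0,0],"roll": 0,"hand": 25},{"offset": [0,0,0],"roll": 0,"hand": 25},{"offset": [0,0,0],"roll": 0,"hand": 10},{"offset": [0,0,0],"roll": 0,"hand": 10},{"offset": [0,0,0],"roll": 0,"hand": 10},{"offset": [0,0,0],"roll": 0,"hand": 10},{"offset": [0,0,0],"roll": 0,"hand": 10},{"offset": [0,0,0],"roll": 0,"hand": 10},{"offset": [0,0,0],"roll": 0,"hand": 10},{"offset": [0,0,0],"roll": 0,"hand": 10}]'

```text
clock: 3.58
tool_pos: [0.6158, 0.1064, 0.0606]
orientation: [-180.0, 0.0, 90.0]
force: [-1.2, 0.8, 2.1]
opening: 0.0175
```

```bash
python3 - <<'E'
from h import *
o,s=wrist("w3"); print(o["tool_pos"],o["orientation"],o["force"],o["moment"],o["opening"])
d=np.load("press.npz");Rp=R.from_euler('z',float(d["yaw"])).as_matrix()
tp=(o["tool_pos"]-[*d["O"],0])@Rp; print("tool in press",tp)
S=__import__("plant").cams.snapshot("scene"); cv2.imwrite("pics/s3.png",S["img"][:,:,::-1])
# scene-camera shift of pad between start and now
K,T=load("scene0")
for n in("scene0","s3"):
    b=cv2.imread(f"pics/{n}.png")[318:342,324:348].astype(int); w=np.clip(b[...,2]-b[...,0]-40,0,None); v,u=np.mgrid[318:342,324:348]; c=(np.sum(u*w)/w.sum(),np.sum(v*w)/w.sum()); print(n,c,unproj(K,T,[c],.0255))
E
```

```text
[0.61584566 0.1064246  0.06056829] [-1.79982972e+02  5.07082216e-03  8.99538283e+01] [-1.23125735  0.80568817  2.12591116] [-0.0791055   0.49277759 -0.21254473] 0.0174717131328761
tool in press [-0.22306115  0.00954316  0.06056829]
scene0 (np.float64(335.86937769562536), np.float64(330.06161429451635)) [[0.62900598 0.01405047 0.0255    ]]
s3 (np.float64(335.9059880239521), np.float64(330.1131736526946)) [[0.62915484 0.01410608 0.0255    ]]
```

Request:
jog_arm --motion '[{"offset": [-5,-1,0],"roll": -0.003,"hand": 10},{"offset": [-13,-2,0],"roll": -0.006,"hand": 10},{"offset": [-22,-4,0],"roll": -0.01,"hand": 10},{"offset": [-31,-5,0],"roll": -0.014,"hand": 10},{"offset": [-40,-6.5,0],"roll": -0.018,"hand": 10},{"offset": [-49,-8,0],"roll": -0.022,"hand": 10},{"offset": [-58,-9.5,0],"roll": -0.026,"hand": 10},{"offset": [-67,-11,0],"roll": -0.03,"hand": 10},{"offset": [-76,-12.5,0],"roll": -0.034,"hand": 10},{"offset": [-85,-14,0],"roll": -0.038,"hand": 10},{"offset": [-94,-15.5,0],"roll": -0.042,"hand": 10},{"offset": [-102,-16.5,0],"roll": -0.045,"hand": 10},{"offset": [-108,-17.2,0],"roll": -0.045,"hand": 10},{"offset": [-112,-17.7,0],"roll": -0.045,"hand": 10},{"offset": [-112,-17.7,0],"roll": -0.045,"hand": 10},{"offset": [-112,-17.7,0],"roll": -0.045,"hand": 10}]'

```text
clock: 5.02
tool_pos: [0.5979, -0.0063, 0.0605]
orientation: [-180.0, 0.0, 92.5]
force: [-0.3, -3.1, -0.3]
opening: 0.0174
```

```bash
python3 - <<'E'
from h import *
from plant import cams
o,s=wrist("w4"); print(o["tool_pos"],o["orientation"],o["force"],o["moment"],o["opening"])
d=np.load("press.npz");Rp=R.from_euler('z',float(d["yaw"])).as_matrix()
print("tool in press",(o["tool_pos"]-[*d["O"],0])@Rp)
for n in("scene","side"): cv2.imwrite(f"pics/{n}4.png",cams.snapshot(n)["img"][:,:,::-1])
a=cv2.imread("pics/scene4.png")[230:350,240:400]; b=cv2.imread("pics/side4.png")[170:290,280:440]
cv2.imwrite("pics/c4.png",np.hstack([cv2.resize(x,(400,300),interpolation=2) for x in(a,b)]))
E
```

```text
[ 0.59793619 -0.00631534  0.06053099] [-1.79952573e+02  4.82078591e-02  9.25222090e+01] [-0.25062784 -3.13995937 -0.28725875] [-1.09040798 -0.03788242  0.00705132] 0.017354215330175324
tool in press [-0.11124448 -0.01343673  0.06053099]
```

View pics/c4.png

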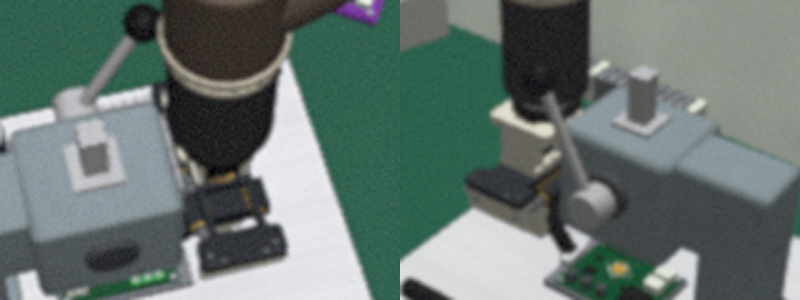

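The scene half shows the gripper just in front of the head. The side half shows the pad at about side pixel (368,277). I'll measure it there, referenced to the first side image.

```bash
cat >> h.py <<'E'
def padside(n,box):
    K,T=load("side0"); u0,v0,u1,v1=box; b=cv2.imread(f"pics/{n}.png")[v0:v1,u0:u1].astype(int)
    w=np.clip(b[...,2]-b[...,0]-45,0,None); v,u=np.mgrid[v0:v1,u0:u1]; c=np.array([np.sum(u*w),np.sum(v*w)])/w.sum()
    return c,unproj(K,T,[c],.0255)[0]
def topress(w):
    d=np.load("press.npz"); return (np.asarray(w)-[*d["O"],0])@R.from_euler('z',float(d["yaw"])).as_matrix()
E
python3 - <<'E'
from h import *
a=padside("side0",(330,252,351,268)); b=padside("side4",(358,268,379,286)); print(a,b)
D=b[1]-a[1]; print("shift",D, "pad press",topress(np.array([.62849,.01375,.0255])+D))
# direct pad in press using side-only plate fit
print((b[1]-[.6128,-.1175,0])@R.from_euler('z',-87.45,degrees=True).as_matrix())
E
```

```text
(array([339.91390728, 259.38631347]), array([0.62707419, 0.01524251, 0.0255    ])) (array([367.15483871, 277.08387097]), array([ 0.6140475 , -0.09665473,  0.0255    ]))
shift [-0.01302669 -0.11189724  0.        ] pad press [-1.87150666e-02 -7.24262083e-05  2.55000000e-02]
[-0.02076913  0.0021737   0.0255    ]
```

Pad at about (-19, 0) mm, y good. Now I release, back off to the front, close the fingers and push on the handle's top edge.

Request:
jog_arm --motion '[{"offset": [0,0,0],"roll": 0,"hand": 22},{"offset": [0,0,0],"roll": 0,"hand": 30},{"offset": [0,0,0],"roll": 0,"hand": 36},{"offset": [0,0,0],"roll": 0,"hand": 36},{"offset": [10,0,0],"roll": 0,"hand": 36},{"offset": [22,0,0],"roll": 0,"hand": 36},{"offset": [36,0,0],"roll": 0,"hand": 36},{"offset": [40,0,0],"roll": 0,"hand": 36},{"offset": [40,0,0],"roll": 0,"hand": 0},{"offset": [40,0,0],"roll": 0,"hand": 0},{"offset": [40,0,0],"roll": 0,"hand": 0},{"offset": [40,0,0],"roll": 0,"hand": 0},{"offset": [40,0,0],"roll": 0,"hand": 0},{"offset": [40,0,0],"roll": 0,"hand": 0},{"offset": [40,0,0],"roll": 0,"hand": 0},{"offset": [40,0,0],"roll": 0,"hand": 0}]'

```text
clock: 6.5
tool_pos: [0.5965, 0.0342, 0.0606]
orientation: [-180.0, 0.0, 92.5]
force: [0.2, 0.2, 0.2]
opening: 0.0004
```

```bash
python3 - <<'E'
from h import *
from plant import cams
o,s=wrist("w5"); print(o["tool_pos"],o["orientation"],o["force"],o["opening"],topress(o["tool_pos"]))
cv2.imwrite("pics/side5.png",cams.snapshot("side")["img"][:,:,::-1])
b=padside("side5",(358,268,379,286)); print(b)
c=cv2.imread("pics/side5.png")[170:290,280:440]
cv2.imwrite("pics/c5.png",np.hstack([cv2.resize(c,(400,300),interpolation=2),cv2.resize(cv2.imread("pics/w5.png"),(400,300))]))
E
```

```text
[0.59646452 0.03421146 0.06055963] [-1.79999845e+02  1.05063692e-03  9.25230767e+01] [0.16230879 0.15057029 0.21189092] 0.0003784394402085742 [-0.1517964  -0.01307767  0.06055963]
(array([367.11543624, 277.04563758]), array([ 0.61410952, -0.09646796,  0.0255    ]))
```

View pics/c5.png

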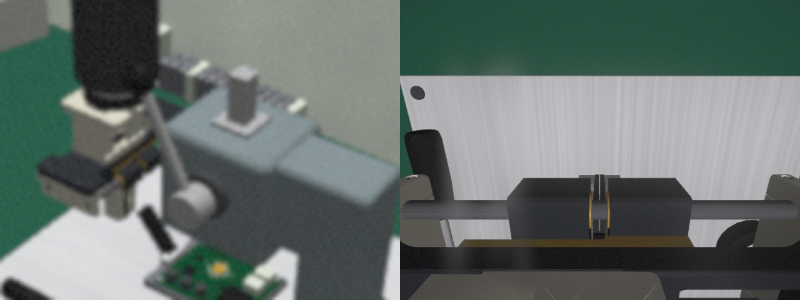

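Request:
jog_arm --motion '[{"offset": [-5,0,0],"roll": 0,"hand": 0},{"offset": [-11,0,0],"roll": 0,"hand": 0},{"offset": [-16,0,0],"roll": 0,"hand": 0},{"offset": [-19,0,0],"roll": 0,"hand": 0},{"offset": [-22,0,0],"roll": 0,"hand": 0},{"offset": [-25,0,0],"roll": 0,"hand": 0},{"offset": [-28,0,0],"roll": 0,"hand": 0},{"offset": [-30,0,0],"roll": 0,"hand": 0},{"offset": [-30,0,0],"roll": 0,"hand": 0},{"offset": [-30,0,0],"roll": 0,"hand": 0}]'

```text
clock: 7.43
tool_pos: [0.5977, 0.0043, 0.0606]
orientation: [-180.0, 0.0, 92.5]
force: [-0.3, 1.2, 0.6]
opening: 0.0003
```

```bash
python3 - <<'E'
from h import *
from plant import cams
o,s=wrist("w6"); print(o["tool_pos"],o["orientation"],o["force"],topress(o["tool_pos"]))
cv2.imwrite("pics/side6.png",cams.snapshot("side")["img"][:,:,::-1])
r=padside("side4",(358,268,379,286))[1]; b=padside("side6",(361,270,382,288)); print(b,topress(b[1])-topress(r))
E
```

```text
[0.59773631 0.004263   0.06056404] [-1.79991307e+02  1.20575249e-02  9.25372047e+01] [-0.32588554  1.17655249  0.5748175 ] [-0.12182106 -0.01315893  0.06056404]
(array([370.48322148, 278.73154362]), array([ 0.61433691, -0.10818883,  0.0255    ])) [ 0.01153541 -0.0002315   0.        ]
```

Pushing works (11.5 mm, no side drift). The combined estimates leave about 8 mm.

Request:
jog_arm --motion '[{"offset": [-2,0,0],"roll": 0,"hand": 0},{"offset": [-4,0,0],"roll": 0,"hand": 0},{"offset": [-6,0,0],"roll": 0,"hand": 0},{"offset": [-8,0,0],"roll": 0,"hand": 0},{"offset": [-8,0,0],"roll": 0,"hand": 0},{"offset": [-8,0,0],"roll": 0,"hand": 0},{"offset": [-6,0,0],"roll": 0,"hand": 0},{"offset": [10,0,0],"roll": 0,"hand": 0},{"offset": [40,0,0],"roll": 0,"hand": 0},{"offset": [60,0,0],"roll": 0,"hand": 0},{"offset": [60,0,0],"roll": 0,"hand": 0},{"offset": [60,0,0],"roll": 0,"hand": 0}]'

```text
clock: 8.53
tool_pos: [0.595, 0.0653, 0.0606]
orientation: [-180.0, 0.0, 92.6]
force: [0.4, -0.7, 0.2]
opening: 0.0004
```

```bash
python3 - <<'E'
from h import *
from plant import cams
o,s=wrist("w7"); print(o["tool_pos"],o["orientation"],o["force"],topress(o["tool_pos"]))
for n in("scene","side"): cv2.imwrite(f"pics/{n}7.png",cams.snapshot(n)["img"][:,:,::-1])
r=padside("side4",(358,268,379,286))[1]; b=padside("side7",(362,271,385,290)); print(b,topress(b[1])-topress(r))
c=cv2.imread("pics/side7.png")[190:310,320:440]; w=cv2.imread("pics/scene7.png")[225:345,240:360]
cv2.imwrite("pics/c7.png",np.hstack([cv2.resize(c,(400,400),interpolation=2),cv2.resize(w,(400,400),interpolation=2)]))
E
```

```text
[0.59502971 0.06533397 0.0605675 ] [-1.79990997e+02  1.63495786e-02  9.26492853e+01] [ 0.36512008 -0.72428245  0.24383631] [-0.18295195 -0.01310626  0.0605675 ]
(array([372.79365079, 279.77777778]), array([ 0.6148743 , -0.11587808,  0.0255    ])) [ 1.92410761e-02 -4.17137148e-05  0.00000000e+00]
```

View pics/c7.png

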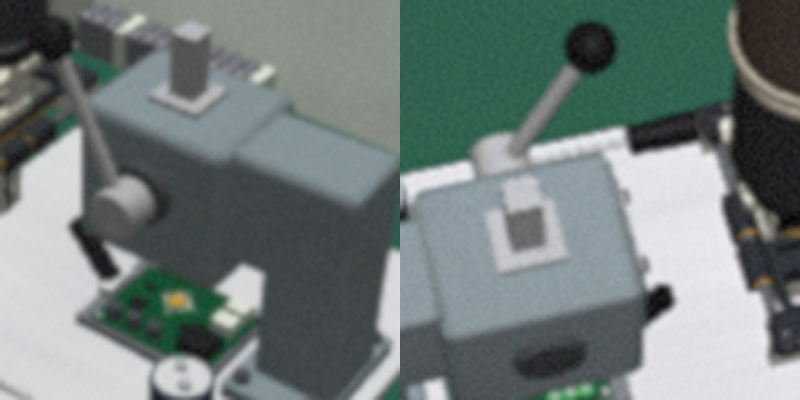

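The side view shows the pad at (373,280) and the knob still up. The shift measurement puts the pad within about 1.5 mm of the axis. Next I grip the knob. At about 1 rad of lever the probe should show in the side view, before it touches anything.

Request:
jog_arm --motion '[{"offset": [0,0,-20],"roll": 0,"hand": 60},{"offset": [0,0,-60],"roll": 0,"hand": 60},{"offset": [0,0,-100],"roll": 0,"hand": 60},{"offset": [0,0,-140],"roll": 0,"hand": 60},{"offset": [0,0,-180],"roll": 0,"hand": 60},{"offset": [0,0,-220],"roll": 0,"hand": 60},{"offset": [0,0,-260],"roll": 0,"hand": 60},{"offset": [0,0,-300],"roll": 0,"hand": 60},{"offset": [0,0,-330],"roll": 0,"hand": 60},{"offset": [0,0,-339],"roll": 0,"hand": 60},{"offset": [-30,-18,-339],"roll": 0,"hand": 60},{"offset": [-60,-36,-339],"roll": 0,"hand": 60},{"offset": [-90,-54,-339],"roll": 0,"hand": 60},{"offset": [-110,-67,-339],"roll": 0,"hand": 60},{"offset": [-118,-72,-339],"roll": 0,"hand": 60},{"offset": [-118,-72,-339],"roll": 0,"hand": 60},{"offset": [-118,-72,-339],"roll": 0,"hand": 60},{"offset": [-118,-72,-339],"roll": 0,"hand": 60}]'

```text
clock: 10.18
tool_pos: [0.5287, -0.0564, 0.3992]
orientation: [-180.0, -0.0, 92.5]
force: [0.6, 1.0, -0.2]
opening: 0.06
```

```bash
python3 - <<'E'
from h import *
o,s=wrist("w8"); print(o["clock"],o["tool_pos"],o["orientation"],o["force"],topress(o["tool_pos"])); print(off(o,[.52856,-.05614,.291]))
C=load("w8"); print(proj(*C,[[.5286,-.0561,.299]]))
E
```

```text
10.1833 [ 0.52874341 -0.05639217  0.39915346] [-1.79971584e+02 -8.16860697e-03  9.25222239e+01] [ 0.60498931  1.04750965 -0.15294484] [-0.06434179 -0.08481927  0.39915346]
([0.2, -0.1, 108.2], None)
[[317.9270138  243.66110036]]
```

View pics/w8.png

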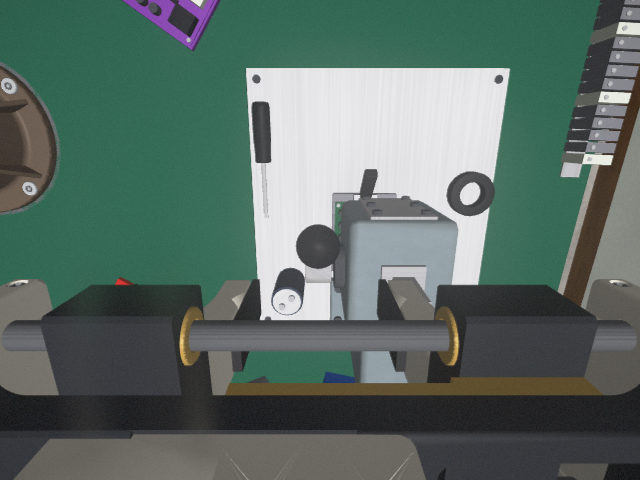

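The knob is seen at (318,246), predicted at (318,244). Descend and grip.

Request:
jog_arm --motion '[{"offset": [-1,0,30],"roll": 0,"hand": 60},{"offset": [-1,0,60],"roll": 0,"hand": 60},{"offset": [-1,0,85],"roll": 0,"hand": 60},{"offset": [-1,0,100],"roll": 0,"hand": 60},{"offset": [-1,0,108],"roll": 0,"hand": 60},{"offset": [-1,0,108],"roll": 0,"hand": 60},{"offset": [-1,0,108],"roll": 0,"hand": 38},{"offset": [-1,0,108],"roll": 0,"hand": 28},{"offset": [-1,0,108],"roll": 0,"hand": 28},{"offset": [-1,0,108],"roll": 0,"hand": 28},{"offset": [-1,0,108],"roll": 0,"hand": 28},{"offset": [-1,0,108],"roll": 0,"hand": 28},{"offset": [-1,0,108],"roll": 0,"hand": 28}]'

```text
clock: 11.32
tool_pos: [0.5281, -0.0576, 0.2923]
orientation: [180.0, -0.0, 92.5]
force: [-4.2, 2.0, 6.9]
opening: 0.0323
```

```bash
python3 - <<'E'
from h import *
from plant import ctrl
o=ctrl.get_obs(); p=topress(o["tool_pos"]); print(p,o["orientation"],o["force"],o["opening"])
# arc from phi0 keeping tool rel. ball; offsets in tool axes
phi0=np.radians(62.5); 
for L in np.arange(.044,1.46,.1).tolist()+[1.42,1.45]:
    ph=np.radians(65)-L; dp=np.array([-.14*np.cos(ph)+.14*np.cos(phi0),0,.14*np.sin(ph)-.14*np.sin(phi0)])
    d=np.load("press.npz"); w=R.from_euler('z',float(d["yaw"])).apply(dp)
    print(round(L,3),(R.from_euler('xyz',o["orientation"],degrees=True).inv().apply(w)*1e3).round(1).tolist())
E
```

```text
[-0.06312597 -0.08551449  0.29227824] [ 1.79995162e+02 -1.00523019e-02  9.25445020e+01] [-4.16729622  1.96516184  6.86612672] 0.032346572007160956
0.044 [0.0, -0.0, 0.0]
0.144 [12.1, -0.0, 7.1]
0.244 [23.4, -0.0, 15.4]
0.344 [33.8, -0.0, 24.7]
0.444 [43.3, -0.0, 35.0]
0.544 [51.6, -0.0, 46.2]
0.644 [58.8, -0.0, 58.2]
0.744 [64.8, -0.1, 70.9]
0.844 [69.5, -0.1, 84.1]
0.944 [72.8, -0.1, 97.7]
1.044 [74.8, -0.1, 111.5]
1.144 [75.3, -0.1, 125.5]
1.244 [74.5, -0.1, 139.5]
1.344 [72.3, -0.1, 153.3]
1.444 [68.7, -0.1, 166.8]
1.42 [69.7, -0.1, 163.6]
1.45 [68.4, -0.1, 167.6]
```

Request:
jog_arm --motion '[{"offset": [6,0,3.4],"roll": 0,"hand": 28},{"offset": [12,0,7],"roll": 0,"hand": 28},{"offset": [18,0,11],"roll": 0,"hand": 28},{"offset": [23.4,0,15.4],"roll": 0,"hand": 28},{"offset": [28.7,0,20],"roll": 0,"hand": 28},{"offset": [33.8,0,24.7],"roll": 0,"hand": 28},{"offset": [43.3,0,35],"roll": 0,"hand": 28},{"offset": [51.6,0,46.2],"roll": 0,"hand": 28},{"offset": [58.8,0,58.2],"roll": 0,"hand": 28},{"offset": [64.8,0,70.9],"roll": 0,"hand": 28},{"offset": [69.5,0,84.1],"roll": 0,"hand": 28},{"offset": [72.8,0,97.7],"roll": 0,"hand": 28},{"offset": [72.8,0,97.7],"roll": 0,"hand": 28},{"offset": [72.8,0,97.7],"roll": 0,"hand": 28}]'

```text
clock: 12.48
tool_pos: [0.5249, 0.0157, 0.1933]
orientation: [-179.9, -0.0, 92.6]
force: [-2.6, 4.5, -1.1]
opening: 0.0324
```

```bash
python3 - <<'E'
from h import *
from plant import cams,ctrl
o=ctrl.get_obs(); print(topress(o["tool_pos"]),o["force"],o["opening"])
cv2.imwrite("pics/side9.png",cams.snapshot("side")["img"][:,:,::-1]); cv2.imwrite("pics/scene9.png",cams.snapshot("scene")["img"][:,:,::-1])
print(padside("side9",(362,271,385,290)), padside("side7",(362,271,385,290))[0])
K,T=load("side0"); d=np.load("press.npz")
for O,y in((d["O"],float(d["yaw"])),(np.array([.6128,-.1175]),np.radians(-87.45))):
  print("tip px",proj(K,T,np.array([[*O,z] for z in(.0255,.0324,.056)])).round(1).tolist())
a=cv2.imread("pics/side9.png")[240:310,320:410]; b=cv2.imread("pics/side9.png")[150:330,270:450]
cv2.imwrite("pics/c9.png",np.hstack([cv2.resize(a,(515,400),interpolation=2),cv2.resize(b,(280,280)) if 0 else cv2.copyMakeBorder(cv2.resize(b,(280,280),interpolation=2),0,120,0,0,0)]))
E
```

```text
[-0.13651841 -0.08539347  0.19334616] [-2.60921527  4.46261919 -1.12943373] 0.03238299938523679
(array([372.79910045, 279.74512744]), array([ 0.6149974 , -0.11580594,  0.0255    ])) [372.79365079 279.77777778]
tip px [[373.4, 279.7], [373.5, 277.8], [373.8, 271.3]]
tip px [[372.8, 280.4], [372.9, 278.5], [373.2, 272.0]]
```

View pics/c9.png

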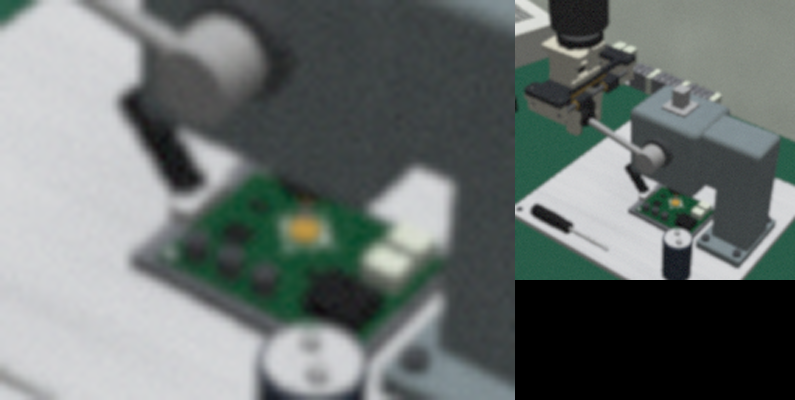

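```bash
python3 - <<'E'
from h import *
from plant import cams
ims=[cams.snapshot("side")["img"][:,:,::-1].astype(float) for _ in range(8)]
m=np.mean(ims,0); cv2.imwrite("pics/side9m.png",m)
a=m[262:292,355:391].astype(np.uint8); b=cv2.imread("pics/side7.png")[262:292,355:391]
cv2.imwrite("pics/c10.png",np.hstack([cv2.resize(x,(396,330),interpolation=cv2.INTER_NEAREST) for x in(a,b)]))
d=m-cv2.imread("pics/side7.png"); print(np.abs(d).sum(2)[266:286,364:384].astype(int))
K,T=load("side0"); o=np.array([.615,-.117,.0255]); print("d/dx_press,d/dy_press px per mm",proj(K,T,[o+[.0,-.001,0]])-proj(K,T,[o]),proj(K,T,[o+[.001,0,0]])-proj(K,T,[o]))
E
```

```text
[[ 3  3  3  1 12  3 10  5  7  4  3  2  5  1  2  4 14  7  9 19]
 [ 2  8  3 10  5  1  4  6 10  9  6  7  2  3 10  5  2  3  1 11]
 [12 14  7 19  4 11 13  4  3  3  6  5  7  4 10  9 15  9  2  5]
 [ 6  5 22 26  5  5  6  8  5  4  3  3  6  4  2 10 10  9 12  2]
 [ 5  4  5  2 17 14 16  5  4  5  6  2  6 12 15  7 11  5  9 12]
 [ 5  5 10  7 16 24 28  7  5  6  2  4  5  6  2  7  4  5  7 12]
 [ 5  7  6 12 23 32 56 39 40 16 14  9  3  8 13  8  3  4 12 13]
 [ 2 17  9 11 18 25 41 44 49 33 22 24  8  9 12  6  5  2  8  3]
 [ 4  5  3 12 19 12 35 34 58 53 36 23 24  8  1  5 10  3  9  3]
 [ 7 19 10 11  6  8 21 21 46 64 41 19  5  2 13  3  2  3  8 12]
 [ 7 12  7  1 10 14  9 13 37 42 26  9  5  6  8 14  2  4 13  9]
 [ 5  6  8  9  4 10 11  5 17 25 15 12 15  3  4  2  4  7  7  2]
 [ 8 21  5 16 10 12  4  7 14 45 32 19  7  9 11  4 15  7  2 14]
 [ 7  7 13  4 10 16  8  9 12 25 15 17 10 10  3  3 18  5 12  5]
 [ 5  4 14 11  8  7 12 12  9 12  8 21 19 16  6 11  1  6 11 12]
 [10  8  8 12  5 10 12 11 21 13 17 14 15 11  7 10  9  5  3  9]
 [ 2  6  7 10  4 10  6  9  4 11 13 10 15 11 12  9 12  8  6 13]
 [ 8  3  8 13 12  7  6  7  2 10 11 16 11  3  6  3  9 16  8 20]
 [ 9 10 14  3  1  6 11  7  6  4  5  8 20  6 11 17 17  5  6 10]
 [ 5  6  6  3 12  4  5 15 11 10  5 17  7 10  6 13  5  6 18  8]]
d/dx_press,d/dy_press px per mm [[0.28699968 0.14912907]] [[ 0.21204541 -0.17804445]][ WARN:0@10.306] global loadsave.cpp:1063 imwrite_ Unsupported depth image for selected encoder is fallbacked to CV_8U.
```

View pics/c10.png

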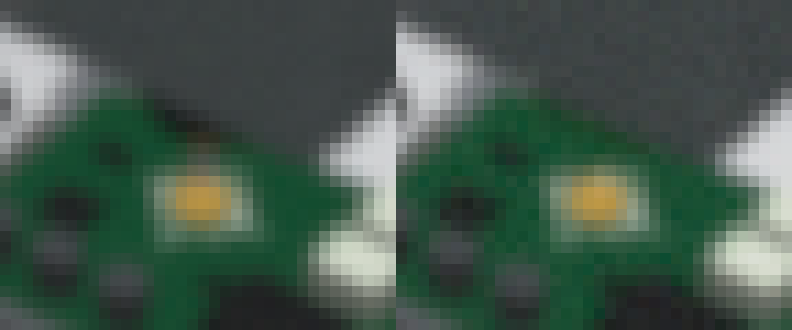

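The side view shows the descending probe as a thin column at u≈373, its tip at about row 278.5. The prediction was (373,278), and the pad is at (372.8,279.8). That puts the probe over the pad within about 2 mm, so I'll finish the pull.

Request:
jog_arm --motion '[{"offset": [1.2,0,7],"roll": 0,"hand": 28},{"offset": [2,0,13.8],"roll": 0,"hand": 28},{"offset": [2.4,0,21],"roll": 0,"hand": 28},{"offset": [2.5,0,27.8],"roll": 0,"hand": 28},{"offset": [2.2,0,35],"roll": 0,"hand": 28},{"offset": [1.7,0,41.8],"roll": 0,"hand": 28},{"offset": [0.7,0,49],"roll": 0,"hand": 28},{"offset": [-0.5,0,55.6],"roll": 0,"hand": 28},{"offset": [-1.5,0,60],"roll": 0,"hand": 28},{"offset": [-2.5,0,63.5],"roll": 0,"hand": 28},{"offset": [-3,0,66],"roll": 0,"hand": 28},{"offset": [-3,0,66],"roll": 0,"hand": 28},{"offset": [-3,0,66],"roll": 0,"hand": 28},{"offset": [-3,0,66],"roll": 0,"hand": 28}]'

```text
clock: 14.15
tool_pos: [0.5251, 0.0122, 0.1287]
orientation: [-180.0, -0.0, 92.5]
force: [-4.2, 4.1, 2.2]
opening: 0.0324
```

```bash
python3 - <<'E'
from h import *
from plant import cams,ctrl
o=ctrl.get_obs(); p=topress(o["tool_pos"]); print(p,o["force"],o["opening"]); z=p[2]+.0067; print("lever est",np.radians(65)-np.arcsin((z-.175)/.14))
cv2.imwrite("pics/side11.png",cams.snapshot("side")["img"][:,:,::-1]); print(padside("side11",(362,271,385,290)))
E
```

```text
[-0.13299432 -0.08532951  0.12868109] [-4.19877922  4.09926697  2.23478245] 0.032438471991656684
lever est 1.4213764664673145
(array([372.72033898, 280.11016949]), array([ 0.61359027, -0.11657334,  0.0255    ]))
```

I'll press on a few mm to make sure it is on the stop, then release and lift away.

Request:
jog_arm --motion '[{"offset": [-0.5,0,2],"roll": 0,"hand": 28},{"offset": [-1,0,4],"roll": 0,"hand": 28},{"offset": [-1,0,5],"roll": 0,"hand": 28},{"offset": [-1,0,5],"roll": 0,"hand": 28},{"offset": [-1,0,5],"roll": 0,"hand": 28}]'

```text
clock: 14.62
tool_pos: [0.5255, 0.0114, 0.1268]
orientation: [179.9, -0.0, 92.6]
force: [-16.0, 8.3, 31.2]
opening: 0.0323
```

Request:
jog_arm --motion '[{"offset": [0,0,0],"roll": 0,"hand": 34},{"offset": [0,0,0],"roll": 0,"hand": 44},{"offset": [0,0,0],"roll": 0,"hand": 54},{"offset": [0,0,0],"roll": 0,"hand": 54},{"offset": [0,0,0],"roll": 0,"hand": 54},{"offset": [0,0,-10],"roll": 0,"hand": 54},{"offset": [0,0,-40],"roll": 0,"hand": 54},{"offset": [0,0,-80],"roll": 0,"hand": 54},{"offset": [0,0,-120],"roll": 0,"hand": 54},{"offset": [30,0,-140],"roll": 0,"hand": 54},{"offset": [60,0,-140],"roll": 0,"hand": 54},{"offset": [90,0,-140],"roll": 0,"hand": 54},{"offset": [90,0,-140],"roll": 0,"hand": 54},{"offset": [90,0,-140],"roll": 0,"hand": 54}]'

```text
clock: 15.78
tool_pos: [0.5214, 0.1022, 0.2635]
orientation: [180.0, -0.0, 92.7]
force: [0.5, -0.7, 0.7]
opening: 0.0541
```

```bash
python3 - <<'E'
from h import *
from plant import cams,ctrl
o=ctrl.get_obs(); print(o["clock"],topress(o["tool_pos"]),o["force"],o["opening"])
I={n:cams.snapshot(n)["img"][:,:,::-1] for n in("scene","side")}
for n in I: cv2.imwrite(f"pics/{n}12.png",I[n])
print(padside("side12",(362,271,385,290)))
d=np.load("press.npz"); Rp=R.from_euler('z',float(d["yaw"])).as_matrix(); ph=np.radians(65)-1.4
k=Rp@[-.14*np.cos(ph),-.085,.175+.14*np.sin(ph)]+[*d["O"],0]
for n in("scene","side"): print(n,"knob at 1.4:",proj(*load(n+"0"),k),end=" ")
a=cv2.resize(I["scene"][230:330,250:350],(400,400),interpolation=2); b=cv2.resize(I["side"][200:300,310:410],(400,400),interpolation=2)
cv2.imwrite("pics/c12.png",np.hstack([a,b]))
E
```

```text
15.7833 [-0.22306669 -0.08500522  0.26348942] [ 0.52137239 -0.7402061   0.71230815] 0.054113000852997424
(array([372.74691358, 280.11111111]), array([ 0.61363488, -0.11663295,  0.0255    ]))
scene knob at 1.4: [[327.70836913 270.07693517]] side knob at 1.4: [[315.85771487 244.50608888]]
```

View pics/c12.png

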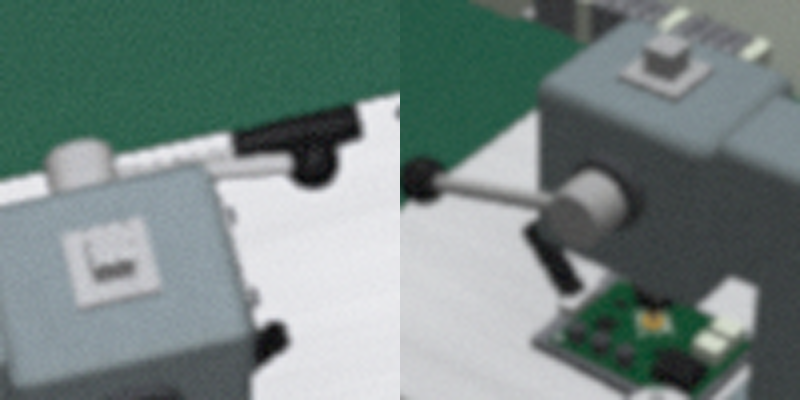

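The knob is at (328.7,270.5) in the scene view and (315.5,245) in the side view. Both match the stop position within 1 px. The probe stands on the pad, and the gripper is clear with no force on it.

```bash
python3 -c "
from plant import order; print(order.close_job())"
```

```text
the job is handed in; nothing more can be done
None
```

The ringed pad is under the probe, the lever is fully down, and the job was handed in at about 16 s. No verdict was reported.

**What I did:** I gripped the carrier's handle upright and slid it about 112 mm along the plate, straightening it by about 3°. For the last 19 mm or so I pushed the handle's top edge with closed fingers, because an upright gripper would have hit the head. I then gripped the knob, pulled the lever along its arc to the stop, released it and backed away.

**Last checks:**
- **Lever:** the knob is within about 1 px of its computed fully-down position in both camera views, and the force rose to 31 N upward against the stop.
- **Probe:** the side view shows it standing on the pad. I put the alignment error at about 2 mm, and the pad's position did not change on release.
- **Robot:** it is clear of everything, with the force reading near zero.

**Not settled:** the three cameras disagreed by 2–4 mm on the press position across y, so I took a middle value. I could not measure the contact force between probe and pad. I did not measure the bystanders' positions at the end; the arm was not brought near any of them.

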